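# Lock the drive disc of the bench mixer with its locking bar

## Task

Lock the bench mixer's drive for moving: with closed fingertips push the slotted disc round by a peg until its slot lines up with the locking bar, then push the bar by the plate at its tail through the slot and fully home into the keeper, until the plate stands against the rear guide. Only push, without ramming: do not grip or lift anything, leave the things standing around where they are, and finish with the hand clear.

Things in the scene. Friction and masses are not known exactly. Their poses are not given: they have to be found in the camera images.
- mixer: Grey housing of a bench rotary mixer, fixed; x -262 to +90 mm, y -60 to +60 mm, top face 28 mm up (heights are above the worktop). Origin: on the disc's vertical axis, at worktop level. +x: the way the locking bar is pushed home; z up. Along x: a flat bed the bar slides on (x -250 to -50, 33 mm wide, top 36 mm up), rear guide, front guide, disc, keeper.
- rear_guide (a point): Middle of the back face of the rear guide bridge, at bar height (x -102 mm, 44 mm up); the bar's stop. Axes as the mixer's. Both guides are closed over the bar, 35 mm wide and 59 mm high: the rear one 12 mm long, the front one at x -76 to -54 mm.
- keeper (a point): Middle of the mouth of the keeper (x +53 mm, 44 mm up), a closed bridge beyond the disc, 22 mm long, 60 mm high, its opening 24 mm wide. Axes as the mixer's.
- disc (a joint): Angle (rad) of the steel disc about its vertical axis, counter-clockwise positive from above. At 0, and at every half turn (+-3.14), its slot lies along the mixer's x, in line with the bar. It starts 0.55 to 1.57 off line, either way; turns freely both ways and stays where left (0.06 N m of friction).
- disc_top (a point): Middle of the disc's top face, on its axis, 56 mm up; x axis along the slot, y axis through the pegs. Disc 90 mm in diameter. The slot, open at the top, runs straight across the middle, 24 mm wide, floor 34.5 mm up. Two upright pegs to push it by, 12 mm thick, stand at y = +33 and -33 mm of this point, from 56 to 92 mm up.
- bar: Steel locking bar, loose in its guides: 18 mm wide, 16 high, 182 long, 0.2 to 0.4 kg. Origin: tip of its nose, half-way up (44 mm up); x along the bar to the nose. The last 14 mm taper to 6 mm wide, so the bar itself brings the disc in over the last 0.1 rad. The tip starts at x -68 to -56 mm of the mixer; home, against the stop, it is at +72 mm.
- push_plate (a point): Middle of the back face of the upright push plate at the bar's tail, 182 mm behind the nose tip, 56 mm up; axes as the bar's. Plate 34 mm wide, 8 mm thick, from 37 to 75 mm up. The bar is sent home by pushing this face with a few newtons; its front face then meets the rear guide.
- vial_a: Bystander, loose: the taller screw-cap glass vial, 27 mm wide, 72 mm tall, standing. Origin: centre of its underside.
- spanner: Bystander, loose: flat open-ended steel spanner, 153 x 26 x 5 mm, lying. Origin: centre of its underside.
- stir_bar_a: Bystander, loose: small white stirring bar, 30 x 9 x 9 mm, lying. Origin: centre of its underside.
- beaker_50: Bystander, loose: small glass beaker, 50 mm wide, 58 mm tall, standing. Origin: centre of its underside.
- clamp_spare_b: Bystander, loose: round steel pipe clamp, 79 x 56 x 17 mm, lying. Origin: centre of its underside.
- vial_c: Bystander, loose: the shorter screw-cap glass vial, 22 mm wide, 58 mm tall, standing. Origin: centre of its underside.
Things that resemble listed ones, but are neither listed nor needed, are in the scene too. There is more than one size of the bar; the job needs the larger.

How it is judged:
On the way, in this order (a step that is already met when the one before it is completed fails the run):
1. the disc's slot is lined up with the bar (angle between the x axis of disc_top and the x axis of mixer, either way round below 0.15 rad), for 0.1 s.
2. the bar is pushed through the slot, home in the keeper (x of bar in the frame of mixer above 0.066 m and angle between the x axis of disc_top and the x axis of mixer, either way round below 0.1 rad), for 0.2 s.
At the end, for the whole second after the job is handed in: The bar lies at rest through the slot, parallel to the mixer (0.06 rad), its nose tip in the keeper at least 66 mm past the disc axis (at most 6 mm short of the stop), within 7 mm of the centre line and 6 mm of its own height; the slot is within 0.1 rad of the bar's line (all of step 2 and y of bar in the frame of mixer between -0.007 and 0.007 m and z of bar in the frame of mixer between 0.038 and 0.05 m and angle between the x axis of bar and the x axis of mixer, either way round below 0.06 rad and linear speed of bar below 0.01 m/s); the robot touches nothing.
It fails at once if the bar is lifted out of its guides or bed (nose or push plate more than 12 mm above where it belongs) (height (world z) of bar above 0.056 m or height (world z) of push_plate above 0.068 m).
It fails at once if the bar is squeezed or rammed (over 36 N between the fingers and the bar) (contact force between the fingers and bar above 36 N).
It fails at once if the disc or housing is squeezed or rammed (over 36 N between the fingers and the mixer) (contact force between the fingers and mixer above 36 N).
It fails at once if a bystander is lifted, knocked over or moved by more than 15 mm (distance of any of vial_a, spanner, stir_bar_a, beaker_50, clamp_spare_b, vial_c from where it was at the start of the episode above 0.015 m or angle between any of vial_a, spanner, stir_bar_a, beaker_50, clamp_spare_b, vial_c's own z axis and vertical above 0.4 rad).
It also fails if it takes over 58 s, if anything falls off the work surface, if the arm or the gripper's body presses on something with over 40 N, if the wrist force passes 120 N, or if a joint passes its speed limit or range.

## Robot

A 6-joint arm with a two-finger parallel gripper is mounted at the origin on a cart in front of the work surface, level with it; the furniture and walls round the work are solid. World frame = base frame: x ahead of the robot, y to its left, z up, the work surface at z = 0. Lengths are in m, angles in rad, forces in N, time in s.
With the tool pointing down it reaches from about 0.225 to 0.875 m from the base axis. Payload 3.4 kg.
Tool frame: the origin (TCP) lies at the very end of the fingers, on their centre line; the grasp point (between the pads) lies 19 mm behind it (manip.grasp_offset is the distance from the TCP to the grasp point, in m); x points along the fingers, y is the direction in which the jaws open and shut, and the axes are right-handed (so a half turn about x gives the same grasp; the last joint's range is limited). The gripper opens to 85 mm and grips with 20 to 120 N. Pads are 22 mm wide; open, the fingers measure 114 mm over their backs; the gripper's body (76 mm by 85 mm) begins 54 mm behind the grasp point. The pads swing forward as they close: fully open they stand 13 mm farther back than shut.
Start: joints at [1.043, 0.276, 1.505, -0, 1.361, -0.121], TCP at [0.228, 0.528, 0.231] pointing down, gripper open.
Joint ranges: [-2.89, 2.89], [-0.75, 2.08], [0.22, 2.7], [-1.18, 4.32], [0.11, 2.71], [-2.7, 2.7]. Speed limits (rad/s): [2.57, 2.57, 3.14, 3.14, 3.14, 3.14].

## Interface

Orientations are given as a unit quaternion [w, x, y, z].
In Python, from rig import manip gives the robot as it stands.
- The arm moves only by the tool step_arm, never from a script. Its argument "increments" is a list of rows, each an object with "grip": the opening, from 0 (shut) to 1 (fully open); "delta_pos": the shift along the world's x, y, z in m, a list of three; "twist": the turn about the world's z in degrees. A call has 1 to 10 rows; each row shifts and turns the commanded pose from where the row before left it; what a row does not reach is not made up. A row lasts 1/12 s, in which the tool goes at most 41.7 mm and 7.16 degrees, less where a joint would pass 70% of its speed; a pose out of reach is approached as far as the arm can. A call with a gripper value outside its range is refused whole. The fingers move at their own pace and stop on an object; "force" is the grip in N (left out, the last holds). Time passes only in rows, so rows that do not move let the fingers close. It gives the time, the measured TCP pose, the force and the opening at its end, in the units of the state.
- manip.get_state(): the state, without advancing time (a new reading comes with each control period).
- manip.get_image(name): name is "side" or "top" or "wrist"; returns a dict with "img" (420x560x3 uint8, red, green, blue), "fx", "fy", "cx", "cy" (pixels), "rvec" (rotation vector, rad) and "tvec" (3), from world to camera coordinates, as OpenCV has them; the wrist camera has in their place "mount" (4x4, takes a point from camera to tool coordinates, whose origin is the TCP and whose axes are the tool frame's). Camera axes: x right, y down, z forward; pixel columns grow to the right and rows downward; lengths in m; the calibration is good to about 2 mm. A picture is of the moment at which its call begins: read the wrist's pose just before it. There is no depth.
- manip.sign_off(): hands the job in, once; it reports no verdict.
The state is a dict: "clock": time; "qpos": joint angles; "qd": joint speeds; "effort": joint torques, N m; "position": TCP position; "ee_rot": TCP orientation; "contact_force": force on the tool from outside, world axes, zero at the start; "moment": the same for the moment, N m; "width": finger opening in m.
Only numpy, scipy, OpenCV 4.12 (cv2) and the standard library are available. Lean on these libraries where they do the work, as an engineer would, in place of code of your own. Each camera call takes 0.05 s, during which the arm holds its last target. There are 200 camera calls.

## Working session

There is one attempt and no reset: what is moved stays moved. The work goes in short steps, Python scripts to look and compute and a tool call to move; the robot and the scene stay as the last step left them, time stands still between calls to the robot, and variables do not carry over. Pictures are saved under pics/ and viewed, about 8 in all and at most 12, crops included, and the job is handed in when it is done.

Besides the shell and the picture viewer there is one more tool, called after "Emit:" as name([rows], argument=value, ...), one row to a line, values as JSON. step_arm: Moves the arm, as the interface text tells. Its arguments: {"type":"object","properties":{"increments":{"type":"array"},"force":{"type":"number"}},"required":["increments"]}

```bash
mkdir -p pics
cat > h.py <<'E'
import numpy as np, cv2
from rig import manip
def cam(n):
    s=manip.get_state(); d=manip.get_image(n)
    K=np.array([[d['fx'],0,d['cx']],[0,d['fy'],d['cy']],[0,0,1.]])
    if n=='wrist':
        w,x,y,z=s['ee_rot']; from scipy.spatial.transform import Rotation as R
        T=np.eye(4);T[:3,:3]=R.from_quat([x,y,z,w]).as_matrix();T[:3,3]=s['position']
        M=np.linalg.inv(T@np.array(d['mount'])); Rm,t=M[:3,:3],M[:3,3]
    else: Rm=cv2.Rodrigues(np.array(d['rvec'],float))[0]; t=np.array(d['tvec'],float).ravel()
    return d['img'],K,Rm,t
def save(n,f):
    img,K,R,t=cam(n); cv2.imwrite('pics/'+f+'.png',img[:,:,::-1]); np.savez('pics/'+f+'.npz',img=img,K=K,R=R,t=t)
def load(f):
    d=np.load('pics/'+f+'.npz'); return d['K'],d['R'],d['t']
def back(f,u,v,z):
    K,R,t=load(f); r=R.T@np.linalg.solve(K,[u,v,1.]); c=-R.T@t
    return c+r*(z-c[2])/r[2]
def proj(f,p):
    K,R,t=load(f); q=K@(R@np.array(p)+t); return q[:2]/q[2]
E
python3 -c "
from h import *
save('top','t0');save('side','s0')
print(manip.get_state())
for f in('t0','s0'):
  K,R,t=load(f);print(f,K[0,0],-R.T@t,R[2])
a=[cv2.imread('pics/%s0.png'%c) for c in 'ts']
"
```

```text
{'clock': 0.1, 'qpos': array([ 1.04299534e+00,  2.76522243e-01,  1.50598248e+00, -1.91899064e-06,
        1.36069956e+00, -1.20992145e-01]), 'qd': array([-0.0012784 , -0.00037213, -0.00244852,  0.00036999,  0.00095157,
        0.0016759 ]), 'effort': array([ 2.56880405e-03, -4.17699409e+01, -2.46406049e+01, -3.91810481e-04,
        5.96006488e-03,  1.47875210e-05]), 'position': array([0.22728501, 0.52767328, 0.23054122]), 'ee_rot': array([ 0.69234827,  0.14229844,  0.69271024, -0.14337902]), 'contact_force': array([-0.54961817, -0.04493044, -0.22983708]), 'moment': array([-0.04183142, -0.0327015 ,  0.02339363]), 'width': 0.08563377869920624}
t0 462.36523384983815 [0.44570578 0.00595269 1.00461098] [ 1.42953341e-01 -5.38836271e-04 -9.89729282e-01]
s0 450.3728383639974 [0.49493965 0.64326414 0.59551457] [ 0.09612429 -0.76356224 -0.6385396 ]
```

View pics/t0.png

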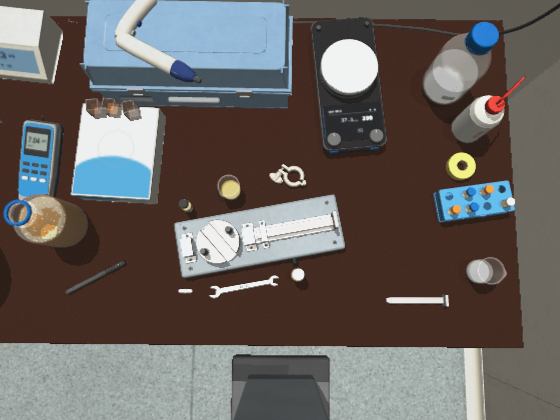

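View pics/s0.png

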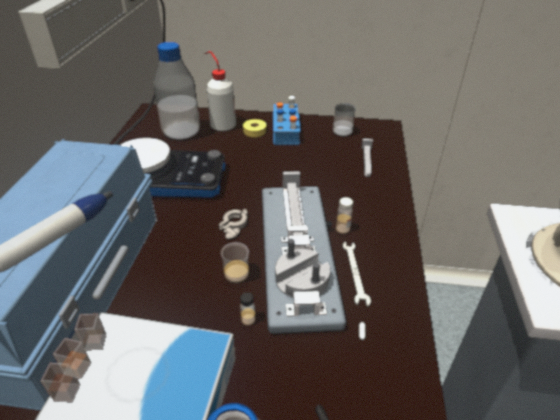

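The top view shows the mixer at about (260,235), with its keeper at the left (188,248), the disc at (218,242) and the bar's plate at (336,222). Bar candidates are the one in the guides at (295,229) and the loose, smaller bar at (417,300), which is not needed. I choose the one in the guides and check it in a close crop.

```bash
python3 -c "
from h import *
a=cv2.imread('pics/t0.png')[185:305,165:355]; cv2.imwrite('pics/c0.png',cv2.resize(a,None,fx=4.2,fy=4.2,interpolation=cv2.INTER_CUBIC))
# housing corner estimates, top face z=.028
for p in [(175,223),(335,196),(345,247),(183,277)]: print(back('t0',*p,.028))
"
```

```text
[0.56444195 0.22914473 0.028     ]
[ 0.6262108  -0.11165488  0.028     ]
[ 0.51694037 -0.13199317  0.028     ]
[0.4508494  0.20761439 0.028     ]
```

View pics/c0.png

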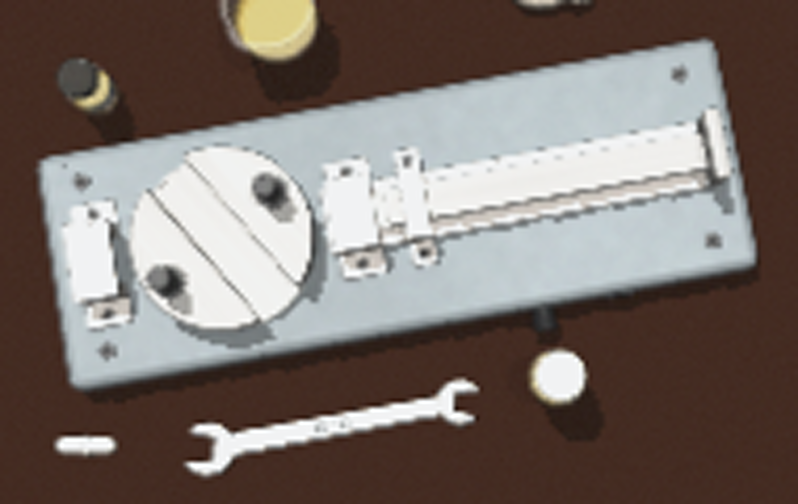

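```bash
cat > geo.py <<'E'
from h import *
c=lambda u,v,z,f='t0':back(f,165+u/4.2-.4,185+v/4.2-.4,z)
m=np.array([[90,-60],[-262,-60],[-262,60],[90,60]])/1e3
w=np.array([c(*p,.028)[:2] for p in [(40,160),(712,40),(755,265),(75,390)]])
mc,wc=m.mean(0),w.mean(0); A=(m-mc).T@(w-wc); th=np.arctan2(A[0,1]-A[1,0],A[0,0]+A[1,1])
Rm=np.array([[np.cos(th),-np.sin(th)],[np.sin(th),np.cos(th)]]); o=wc-Rm@mc
def W(x,y): return o+Rm@np.array([x,y])/1e3
def M(p): return Rm.T@(np.array(p)[:2]-o)*1e3
E
python3 -c "
from geo import *
print(th,o,np.array([M(p) for p in w]))
for n,p in dict(peg1=(268,183,.092),peg2=(163,276,.092),slotA=(187,153,.056),A2=(298,285,.056),B1=(148,190,.056),B2=(258,320,.056),disc=(223,237,.056),platetop=(714,110,.075),platebot=(728,178,.075),vialc=(558,377,.065),vialdark=(80,77,.058),knob=(543,322,.03)).items(): q=c(*p);print(n,q[:2].round(4),M(q).round(1))
print('tail -190',W(-240,0),W(-102,0))
"
```

```text
1.7602817477664081 [0.52397972 0.13428936] [[  87.27350656  -58.58344699]
 [-259.74602112  -58.42829758]
 [-258.57251968   58.26721307]
 [  87.04503424   58.7445315 ]]
peg1 [0.5474 0.1081] [-30.1 -18. ]
peg2 [0.503  0.1563] [25.5 16.5]
slotA [0.5658 0.1524] [  9.9 -44.5]
A2 [0.5015 0.0962] [-33.1  29.2]
B1 [0.5473 0.171 ] [ 31.6 -29.9]
B2 [0.4843 0.1153] [-11.2  42.5]
disc [0.5246 0.1335] [-0.9 -0.5]
platetop [ 0.587 -0.105] [-246.8  -16.8]
platebot [ 0.5539 -0.1115] [-247.    16.9]
vialc [ 0.4582 -0.0304] [-149.3   95.7]
vialdark [0.6029 0.2061] [ 55.7 -91. ]
knob [ 0.4858 -0.0241] [-148.4   67.3]
tail -190 [ 0.56918457 -0.10141495] [0.54319178 0.03411502]
```

```bash
python3 -c "
from geo import *
from scipy.spatial.transform import Rotation as R
s=manip.get_state();w,x,y,z=s['ee_rot'];r=R.from_quat([x,y,z,w]).as_matrix();print(r.round(3));print('yaw y',np.degrees(np.arctan2(r[1,1],r[0,1])),'mixer y dir',np.degrees(th)+90, s['position'])
for a in (210,225,240,255,270):
  b=np.radians(a);u=np.array([np.cos(b),np.sin(b)]);t=np.array([-u[1],u[0]])
  print(a,a+np.degrees(th)-360,[W(*(33*u-k*t)).round(4) for k in(30,17)])
print(W(-290,0),W(-261,0),W(-121,0))
"
```

```text
[[-0.001  0.396  0.918]
 [-0.001  0.918 -0.396]
 [-1.    -0.002 -0.   ]]
yaw y 66.69160215902596 mixer y dir 190.85671490092733 [0.22728501 0.52767328 0.23054122]
210 -49.14328509907267 [array([0.5229, 0.0897]), array([0.5327, 0.0982])]
225 -34.14328509907267 [array([0.5345, 0.0909]), array([0.5418, 0.1017])]
240 -19.14328509907267 [array([0.5453, 0.0951]), array([0.5496, 0.1074])]
255 -4.143285099072671 [array([0.5547, 0.102 ]), array([0.5557, 0.1149])]
270 10.85671490092733 [array([0.562, 0.111]), array([0.5596, 0.1238])]
[ 0.57860225 -0.15052002] [ 0.57314    -0.12203908] [0.5467705 0.0154551]
```

Emit:
step_arm([
  {"grip":0,"delta_pos":[0.0164,-0.0243,-0.004],"twist":-6.43},
  {"grip":0,"delta_pos":[0.0164,-0.0243,-0.004],"twist":-6.43},
  {"grip":0,"delta_pos":[0.0164,-0.0243,-0.004],"twist":-6.43},
  {"grip":0,"delta_pos":[0.0164,-0.0243,-0.004],"twist":-6.43},
  {"grip":0,"delta_pos":[0.0164,-0.0243,-0.004],"twist":-6.43},
  {"grip":0,"delta_pos":[0.0164,-0.0243,-0.004],"twist":-6.43},
  {"grip":0,"delta_pos":[0.0164,-0.0243,-0.004],"twist":-6.43},
  {"grip":0,"delta_pos":[0.0164,-0.0243,-0.004],"twist":-6.43},
  {"grip":0,"delta_pos":[0.0164,-0.0243,-0.004],"twist":-6.43},
], force=30)

```text
clock: 0.85
position: [0.3754, 0.308, 0.1949]
ee_rot: [0.536, 0.461, 0.536, -0.462]
contact_force: [0.0, 0.1, 0.8]
width: -0.0002
```

Emit:
step_arm([
  {"grip":0,"delta_pos":[0.0164,-0.0243,-0.004],"twist":-6.43},
  {"grip":0,"delta_pos":[0.0164,-0.0243,-0.004],"twist":-6.43},
  {"grip":0,"delta_pos":[0.0164,-0.0243,-0.004],"twist":-6.43},
  {"grip":0,"delta_pos":[0.0164,-0.0243,-0.004],"twist":-6.43},
  {"grip":0,"delta_pos":[0.0164,-0.0243,-0.004],"twist":-6.43},
  {"grip":0,"delta_pos":[0.0164,-0.0243,-0.004],"twist":-6.43},
  {"grip":0,"delta_pos":[0.0164,-0.0243,-0.004],"twist":-6.43},
  {"grip":0,"delta_pos":[0.0164,-0.0243,-0.004],"twist":-6.43},
  {"grip":0,"delta_pos":[0.0164,-0.0243,-0.004],"twist":-6.43},
  {"grip":0,"delta_pos":[0,0,0],"twist":0},
])

```text
clock: 1.68
position: [0.5255, 0.0865, 0.1582]
ee_rot: [0.246, 0.663, 0.244, -0.663]
contact_force: [0.7, -0.2, 0.2]
width: -0.0
```

```bash
python3 -c "
from geo import *
save('wrist','w1'); s=manip.get_state(); print(s['position'],s['qpos'],s['width'],s['contact_force'])
for p in [(-28.6,-16.5,.092),(28.6,16.5,.092)]: print(proj('w1',[*W(*p[:2]),p[2]]))
"
```

```text
[0.5237377  0.08859819 0.1583927 ] [ 3.69412082e-02  2.63561796e-01  1.71341265e+00 -6.13028792e-04
  1.16563794e+00  8.96598522e-01] -0.0001726199660621146 [-0.2124717   0.65159965  0.62596678]
[271.10250172 180.88652554]
[177.60787761 181.47596441]
```

View pics/w1.png

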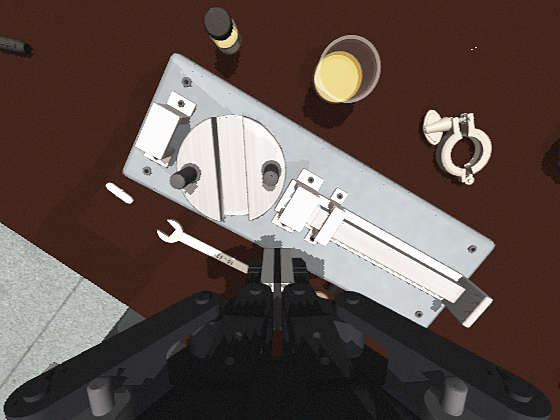

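The wrist view shows the right peg at about (270,175) and the left one at about (182,183), with the slot between them. The fingertips are at (280,255). I check this against the model overlay numerically.

```bash
python3 -c "
from geo import *
K,R,t=load('w1');c=-R.T@t;print(c,proj('w1',[c[0],c[1],0]))
im=cv2.imread('pics/w1.png')
def P(x,y,z): return tuple(int(round(v)) for v in proj('w1',[*W(x,y),z]))
def poly(pts,z,col): cv2.polylines(im,[np.array([P(*p,z) for p in pts])],True,col,1)
poly([(90,-60),(-262,-60),(-262,60),(90,60)],.028,(0,0,255))
cs=lambda x,y,r:[(x+r*np.cos(a),y+r*np.sin(a)) for a in np.linspace(0,6.2,30)]
poly(cs(0,0,45),.056,(0,0,255))
for a in(30,210):
  x,y=33*np.cos(np.radians(a)),33*np.sin(np.radians(a)); poly(cs(x,y,6),.092,(0,255,0)); poly(cs(x,y,6),.056,(255,0,0))
cv2.imwrite('pics/w1o.png',cv2.resize(im[30:340,100:510],None,fx=1.9,fy=1.9))
"
```

```text
[0.58006119 0.13395872 0.30137018] [276.23561097 118.4781644 ]
```

View pics/w1o.png

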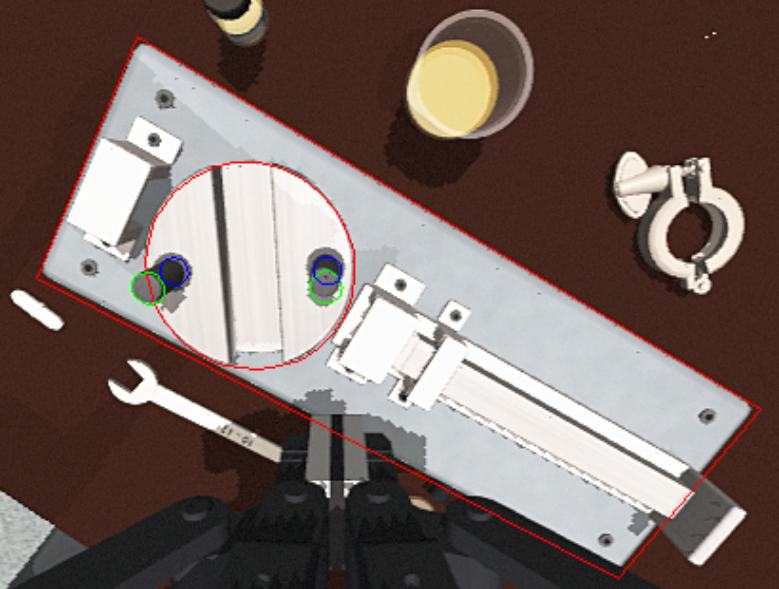

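The model fits to a millimetre or two: the housing, disc and peg circles coincide, and the slot is about −60° off line. Next I descend behind the near peg.

Emit:
step_arm([
  {"grip":0,"delta_pos":[0,0,-0.02],"twist":0},
  {"grip":0,"delta_pos":[0,0,-0.02],"twist":0},
  {"grip":0,"delta_pos":[0,0,-0.02],"twist":0},
  {"grip":0,"delta_pos":[0,0,-0.015],"twist":0},
  {"grip":0,"delta_pos":[0,0,-0.01],"twist":0},
  {"grip":0,"delta_pos":[0,0,-0.007],"twist":0},
  {"grip":0,"delta_pos":[0,0,0],"twist":0},
  {"grip":0,"delta_pos":[0,0,0],"twist":0},
])

```text
clock: 2.4
position: [0.5228, 0.0911, 0.0675]
ee_rot: [0.248, 0.662, 0.248, -0.662]
contact_force: [-0.6, 0.2, 0.4]
width: -0.0001
```

Emit:
step_arm([
  {"grip":0,"delta_pos":[0.0025,0.002,0],"twist":0},
  {"grip":0,"delta_pos":[0.0025,0.002,0],"twist":0},
  {"grip":0,"delta_pos":[0.0025,0.002,0],"twist":0},
  {"grip":0,"delta_pos":[0.002,0.0016,0],"twist":0},
  {"grip":0,"delta_pos":[0,0,0],"twist":0},
])

```text
clock: 2.82
position: [0.5333, 0.0987, 0.0678]
ee_rot: [0.248, 0.663, 0.247, -0.662]
contact_force: [-0.7, -0.1, 0.1]
width: -0.0004
```

Emit:
step_arm([
  {"grip":0,"delta_pos":[0.0023,0.0008,0],"twist":3.75},
  {"grip":0,"delta_pos":[0.0023,0.0008,0],"twist":3.75},
  {"grip":0,"delta_pos":[0.0023,0.0009,0],"twist":3.75},
  {"grip":0,"delta_pos":[0.0022,0.001,0],"twist":3.75},
  {"grip":0,"delta_pos":[0.002,0.0013,0],"twist":3.75},
  {"grip":0,"delta_pos":[0.002,0.0014,0],"twist":3.75},
  {"grip":0,"delta_pos":[0.0019,0.0015,0],"twist":3.75},
  {"grip":0,"delta_pos":[0.0019,0.0015,0],"twist":3.75},
])

```text
clock: 3.48
position: [0.5492, 0.1067, 0.0674]
ee_rot: [-0.412, -0.575, -0.411, 0.575]
contact_force: [0.1, -2.6, 1.0]
width: 0.0001
```

Emit:
step_arm([
  {"grip":0,"delta_pos":[0.0016,0.0018,0],"twist":3.75},
  {"grip":0,"delta_pos":[0.0015,0.0019,0],"twist":3.75},
  {"grip":0,"delta_pos":[0.0015,0.0019,0],"twist":3.75},
  {"grip":0,"delta_pos":[0.0015,0.0019,0],"twist":3.75},
  {"grip":0,"delta_pos":[0,0,0],"twist":0},
  {"grip":0,"delta_pos":[0,0,0],"twist":0},
])

```text
clock: 3.98
position: [0.5557, 0.1147, 0.0675]
ee_rot: [0.482, 0.518, 0.481, -0.518]
contact_force: [1.0, -0.7, 0.1]
width: 0.0
```

```bash
python3 -c "
from geo import *
save('top','t1');save('wrist','w2');s=manip.get_state(); print(s['position'],M(s['position']),s['contact_force'])
a=cv2.imread('pics/t1.png')[185:305,165:355];b=cv2.imread('pics/w2.png')
a=cv2.resize(a,(665,420))[:,:380]; cv2.imwrite('pics/v2.png',np.hstack([a,b[:,70:490]]))
"
```

```text
[0.55557189 0.11473249 0.06749408] [-25.15732451 -27.34310296] [ 0.58587875 -1.63631387  0.63524359]
```

View pics/v2.png

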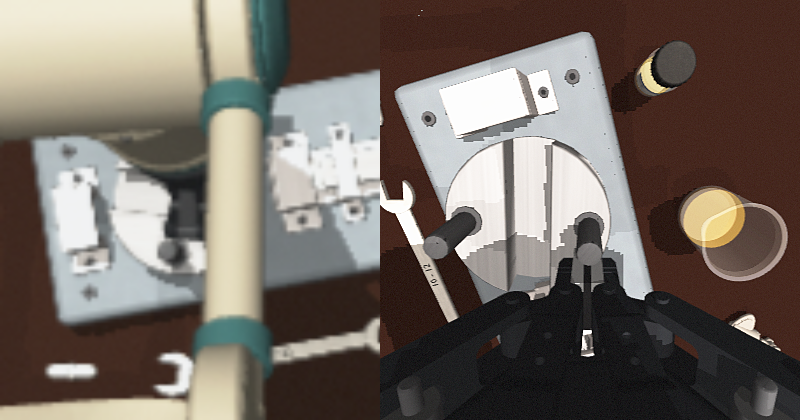

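The wrist view shows the finger behind the peg at (590,245). The slot edges at (507–548, 140–285) are about 15° short of the housing's line. I continue the arc.

Emit:
step_arm([
  {"grip":0,"delta_pos":[0.0011,0.0022,0],"twist":3.75},
  {"grip":0,"delta_pos":[0.001,0.0022,0],"twist":3.75},
  {"grip":0,"delta_pos":[0.0009,0.0022,0],"twist":3.75},
  {"grip":0,"delta_pos":[0.0009,0.0023,0],"twist":3.75},
  {"grip":0,"delta_pos":[0,0,0],"twist":0},
  {"grip":0,"delta_pos":[0,0,0],"twist":0},
])

```text
clock: 4.58
position: [0.5592, 0.1239, 0.0674]
ee_rot: [0.545, 0.451, 0.545, -0.45]
contact_force: [0.9, -1.5, 1.0]
width: 0.0
```

```bash
python3 -c "
from geo import *
save('wrist','w3');s=manip.get_state(); print(s['position'],M(s['position']),s['contact_force'])
im=cv2.imread('pics/w3.png')
def P(x,y,z): return tuple(int(round(v)) for v in proj('w3',[*W(x,y),z]))
for y in(-12,12): cv2.line(im,P(-20,y,.056),P(45,y,.056),(0,0,255),1)
cv2.imwrite('pics/w3o.png',cv2.resize(im[60:320,100:460],None,fx=2.2,fy=2.2))
"
```

```text
[0.55910501 0.1238992  0.06740735] [-16.82015838 -32.53956991] [ 0.62039648 -0.53765525  0.46171501]
```

View pics/w3o.png

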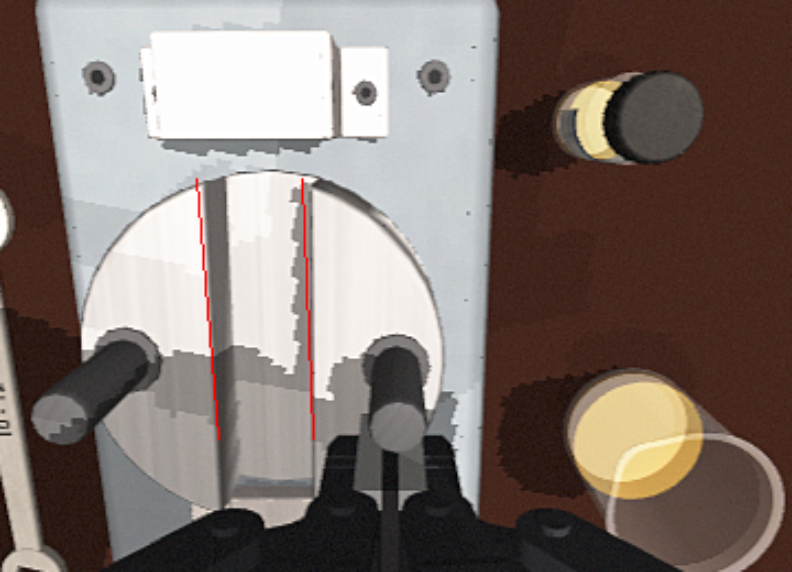

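The slot runs about 2° short of the model's edges (red), which is within tolerance. I give it a small extra nudge, then back off and rise.

Emit:
step_arm([
  {"grip":0,"delta_pos":[-0.0002,0.0013,0],"twist":0},
  {"grip":0,"delta_pos":[0,0,0],"twist":0},
  {"grip":0,"delta_pos":[0,0,0],"twist":0},
  {"grip":0,"delta_pos":[0.001,-0.005,0],"twist":0},
  {"grip":0,"delta_pos":[0.001,-0.005,0],"twist":0},
  {"grip":0,"delta_pos":[0.001,-0.005,0],"twist":0},
  {"grip":0,"delta_pos":[0,0,0.02],"twist":0},
  {"grip":0,"delta_pos":[0,0,0.03],"twist":0},
  {"grip":0,"delta_pos":[0,0,0.03],"twist":0},
  {"grip":0,"delta_pos":[0,0,0],"twist":0},
])

```text
clock: 5.47
position: [0.5656, 0.1101, 0.153]
ee_rot: [0.548, 0.453, 0.543, -0.448]
contact_force: [0.8, -0.2, 0.8]
width: 0.0001
```

Emit:
step_arm([
  {"grip":0,"delta_pos":[0.002,-0.032,0],"twist":0},
  {"grip":0,"delta_pos":[0.002,-0.032,0],"twist":0},
  {"grip":0,"delta_pos":[0.002,-0.032,0],"twist":0},
  {"grip":0,"delta_pos":[0.002,-0.032,0],"twist":0},
  {"grip":0,"delta_pos":[0.002,-0.032,0],"twist":0},
  {"grip":0,"delta_pos":[0.002,-0.032,0],"twist":0},
  {"grip":0,"delta_pos":[0.002,-0.032,0],"twist":0},
  {"grip":0,"delta_pos":[0.002,-0.032,0],"twist":0},
  {"grip":0,"delta_pos":[0,0,0],"twist":0},
  {"grip":0,"delta_pos":[0,0,0],"twist":0},
])

```text
clock: 6.3
position: [0.5775, -0.1477, 0.1467]
ee_rot: [0.544, 0.451, 0.545, -0.451]
contact_force: [-0.9, 0.6, 1.0]
width: -0.0002
```

```bash
python3 -c "
from geo import *
save('wrist','w4');save('top','t2');s=manip.get_state(); print(s['position'],M(s['position']))
im=cv2.imread('pics/w4.png')
def P(x,y,z): return tuple(int(round(v)) for v in proj('w4',[*W(x,y),z]))
for x in (-240,-250): cv2.line(im,P(x,-17,.075),P(x,17,.075),(0,0,255),1)
for y in(-12,12): cv2.line(im,P(-45,y,.056),P(45,y,.056),(0,0,255),1)
a=cv2.imread('pics/t2.png')[185:305,165:285];
cv2.imwrite('pics/v4.png',np.hstack([cv2.resize(a,(420,420),interpolation=cv2.INTER_CUBIC)[:,:380],im[:,90:510]]))
"
```

```text
[ 0.57728649 -0.14537391  0.14682734] [-284.69817207    0.3229238 ]
```

View pics/v4.png

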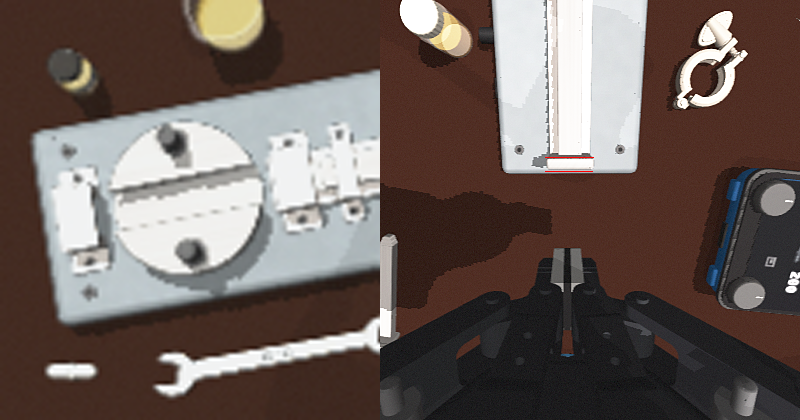

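The left panel shows the slot in line with the housing. The right panel shows the plate top at (570,163), between the −240 and −250 lines, and the fingers centred behind it. I descend and push.

Emit:
step_arm([
  {"grip":0,"delta_pos":[0,0,-0.025],"twist":0},
  {"grip":0,"delta_pos":[0,0,-0.025],"twist":0},
  {"grip":0,"delta_pos":[0,0,-0.025],"twist":0},
  {"grip":0,"delta_pos":[0,0,-0.015],"twist":0},
  {"grip":0,"delta_pos":[0,0,-0.007],"twist":0},
  {"grip":0,"delta_pos":[0,0,0],"twist":0},
  {"grip":0,"delta_pos":[0,0,0],"twist":0},
])

```text
clock: 6.98
position: [0.5782, -0.145, 0.0506]
ee_rot: [0.546, 0.45, 0.546, -0.45]
contact_force: [0.6, 0.0, 0.5]
width: -0.0002
```

Emit:
step_arm([
  {"grip":0,"delta_pos":[-0.00094,0.0049,0],"twist":0},
  {"grip":0,"delta_pos":[-0.00094,0.0049,0],"twist":0},
  {"grip":0,"delta_pos":[-0.00094,0.0049,0],"twist":0},
  {"grip":0,"delta_pos":[-0.00094,0.0049,0],"twist":0},
  {"grip":0,"delta_pos":[-0.00094,0.0049,0],"twist":0},
  {"grip":0,"delta_pos":[-0.00094,0.0049,0],"twist":0},
  {"grip":0,"delta_pos":[-0.00094,0.0049,0],"twist":0},
  {"grip":0,"delta_pos":[-0.00094,0.0049,0],"twist":0},
])

```text
clock: 7.65
position: [0.571, -0.1069, 0.0508]
ee_rot: [0.546, 0.45, 0.545, -0.45]
contact_force: [0.8, -2.8, 2.8]
width: -0.0001
```

Emit:
step_arm([
  {"grip":0,"delta_pos":[-0.00094,0.0049,0],"twist":0},
  {"grip":0,"delta_pos":[-0.00094,0.0049,0],"twist":0},
  {"grip":0,"delta_pos":[-0.00094,0.0049,0],"twist":0},
  {"grip":0,"delta_pos":[-0.00094,0.0049,0],"twist":0},
  {"grip":0,"delta_pos":[-0.00094,0.0049,0],"twist":0},
  {"grip":0,"delta_pos":[-0.00094,0.0049,0],"twist":0},
  {"grip":0,"delta_pos":[-0.00094,0.0049,0],"twist":0},
  {"grip":0,"delta_pos":[-0.00094,0.0049,0],"twist":0},
])

```text
clock: 8.32
position: [0.5628, -0.067, 0.0504]
ee_rot: [0.546, 0.45, 0.545, -0.45]
contact_force: [0.5, -3.4, 2.7]
width: -0.0001
```

Emit:
step_arm([
  {"grip":0,"delta_pos":[-0.00094,0.0049,0],"twist":0},
  {"grip":0,"delta_pos":[-0.00094,0.0049,0],"twist":0},
  {"grip":0,"delta_pos":[-0.00094,0.0049,0],"twist":0},
  {"grip":0,"delta_pos":[-0.00094,0.0049,0],"twist":0},
  {"grip":0,"delta_pos":[-0.00094,0.0049,0],"twist":0},
  {"grip":0,"delta_pos":[-0.00094,0.0049,0],"twist":0},
  {"grip":0,"delta_pos":[-0.00094,0.0049,0],"twist":0},
  {"grip":0,"delta_pos":[-0.00094,0.0049,0],"twist":0},
])

```text
clock: 8.98
position: [0.5552, -0.0277, 0.0503]
ee_rot: [0.545, 0.45, 0.545, -0.45]
contact_force: [0.2, -3.6, 2.0]
width: -0.0001
```

Emit:
step_arm([
  {"grip":0,"delta_pos":[-0.00094,0.0049,0],"twist":0},
  {"grip":0,"delta_pos":[-0.00094,0.0049,0],"twist":0},
  {"grip":0,"delta_pos":[-0.00094,0.0049,0],"twist":0},
  {"grip":0,"delta_pos":[-0.00094,0.0049,0],"twist":0},
  {"grip":0,"delta_pos":[-0.00094,0.0049,0],"twist":0},
  {"grip":0,"delta_pos":[-0.00094,0.0049,0],"twist":0},
  {"grip":0,"delta_pos":[0,0,0],"twist":0},
])

```text
clock: 9.57
position: [0.5488, 0.0027, 0.05]
ee_rot: [0.545, 0.45, 0.546, -0.45]
contact_force: [0.3, 0.1, 0.0]
width: -0.0003
```

Emit:
step_arm([
  {"grip":0,"delta_pos":[-0.0004,0.002,0],"twist":0},
  {"grip":0,"delta_pos":[-0.0004,0.002,0],"twist":0},
  {"grip":0,"delta_pos":[-0.0002,0.001,0],"twist":0},
  {"grip":0,"delta_pos":[-0.0002,0.001,0],"twist":0},
  {"grip":0,"delta_pos":[-0.0002,0.001,0],"twist":0},
  {"grip":0,"delta_pos":[-0.0002,0.001,0],"twist":0},
  {"grip":0,"delta_pos":[0,0,0],"twist":0},
])

```text
clock: 10.15
position: [0.5478, 0.0095, 0.0501]
ee_rot: [0.545, 0.45, 0.546, -0.45]
contact_force: [-0.3, -0.1, -0.0]
width: 0.0
```

```bash
python3 -c "
from geo import *
s=manip.get_state(); print(s['position'],M(s['position']),s['contact_force'])"
```

```text
[0.54777157 0.00954061 0.0501155 ] [-126.99718159    0.1308602 ] [-0.32401978 -0.05857383 -0.01068993]
```

Emit:
step_arm([
  {"grip":0,"delta_pos":[-0.0002,0.001,0],"twist":0},
  {"grip":0,"delta_pos":[-0.0002,0.001,0],"twist":0},
  {"grip":0,"delta_pos":[-0.0002,0.001,0],"twist":0},
  {"grip":0,"delta_pos":[-0.0002,0.001,0],"twist":0},
])

```text
clock: 10.48
position: [0.5473, 0.0133, 0.0503]
ee_rot: [0.545, 0.45, 0.545, -0.45]
contact_force: [0.0, -1.4, -0.1]
width: 0.0
```

Emit:
step_arm([
  {"grip":0,"delta_pos":[-0.0002,0.001,0],"twist":0},
  {"grip":0,"delta_pos":[-0.0002,0.001,0],"twist":0},
])

```text
clock: 10.65
position: [0.5469, 0.0153, 0.0503]
ee_rot: [0.545, 0.45, 0.545, -0.45]
contact_force: [0.0, -1.4, -0.9]
width: -0.0001
```

Emit:
step_arm([
  {"grip":0,"delta_pos":[-0.0002,0.001,0],"twist":0},
  {"grip":0,"delta_pos":[0,0,0],"twist":0},
])

```text
clock: 10.82
position: [0.5467, 0.0164, 0.0503]
ee_rot: [0.545, 0.45, 0.545, -0.45]
contact_force: [0.1, -1.5, -1.2]
width: -0.0001
```

Emit:
step_arm([
  {"grip":0,"delta_pos":[-0.0002,0.001,0],"twist":0},
  {"grip":0,"delta_pos":[0,0,0],"twist":0},
])

```text
clock: 10.98
position: [0.5467, 0.0165, 0.0504]
ee_rot: [0.546, 0.449, 0.545, -0.45]
contact_force: [-0.3, -4.2, -1.6]
width: -0.0002
```

```bash
python3 -c "
from geo import *
save('wrist','w5')
s=manip.get_state(); print(s['position'],M(s['position']),s['contact_force'])
im=cv2.imread('pics/w5.png')
def P(x,y,z): return tuple(int(round(v)) for v in proj('w5',[*W(x,y),z]))
cv2.line(im,P(-110,-17,.075),P(-110,17,.075),(0,0,255),1);cv2.line(im,P(-102,-17,.059),P(-102,17,.059),(0,255,0),1)
cv2.imwrite('pics/w5o.png',cv2.resize(im[40:320,120:480],None,fx=2.1,fy=2.1))"
```

```text
[0.54666679 0.01653272 0.05036159] [-1.19922130e+02 -1.01123181e-01] [ 0.07388824 -5.20132836 -0.75587086]
```

View pics/w5o.png

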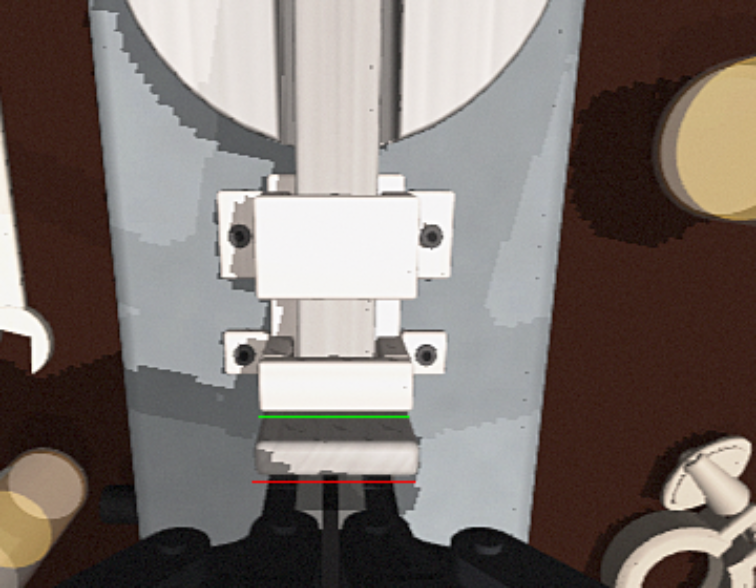

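The last 1 mm step did not move the tool and the force rose to 5 N. The plate at (337,458) stands against the rear guide at (335,410), and the bar runs through the slot. I back off and rise.

Emit:
step_arm([
  {"grip":0,"delta_pos":[0.0005,-0.0025,0],"twist":0},
  {"grip":0,"delta_pos":[0.001,-0.005,0],"twist":0},
  {"grip":0,"delta_pos":[0.002,-0.01,0],"twist":0},
  {"grip":0,"delta_pos":[0.004,-0.02,0],"twist":0},
  {"grip":0,"delta_pos":[0.004,-0.02,0],"twist":0},
  {"grip":0,"delta_pos":[0,0,0.03],"twist":0},
  {"grip":0,"delta_pos":[0,0,0.04],"twist":0},
  {"grip":0,"delta_pos":[0,-0.03,0.04],"twist":0},
  {"grip":0,"delta_pos":[0,-0.03,0],"twist":0},
  {"grip":0,"delta_pos":[0,0,0],"twist":0},
])

```text
clock: 11.87
position: [0.5604, -0.1007, 0.1567]
ee_rot: [0.548, 0.451, 0.542, -0.451]
contact_force: [-0.6, -0.1, -0.7]
width: 0.0001
```

Emit:
step_arm([
  {"grip":0,"delta_pos":[0,-0.03,0],"twist":0},
  {"grip":0,"delta_pos":[0,-0.03,0],"twist":0},
  {"grip":0,"delta_pos":[0,0,0],"twist":0},
  {"grip":0,"delta_pos":[0,0,0],"twist":0},
])

```text
clock: 12.2
position: [0.5576, -0.1564, 0.153]
ee_rot: [0.544, 0.451, 0.545, -0.451]
contact_force: [-1.0, -0.1, 0.0]
width: -0.0002
```

```bash
python3 -c "
from geo import *
save('top','t3');print(manip.get_state()['position'])
a=cv2.imread('pics/t3.png')[160:310,160:355]; cv2.imwrite('pics/v6.png',cv2.resize(a,None,fx=4,fy=4,interpolation=cv2.INTER_CUBIC))"
```

```text
[ 0.55748645 -0.15530923  0.15297295]
```

View pics/v6.png

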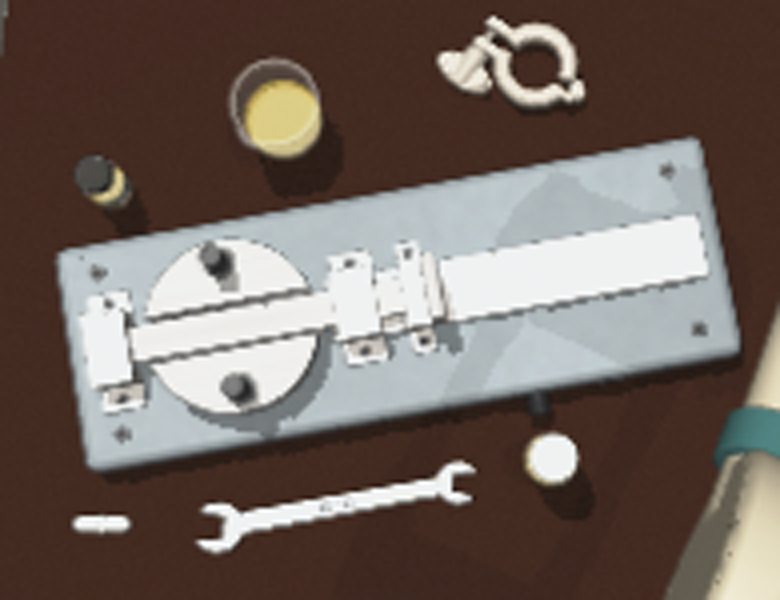

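The bar lies through the slot into the keeper at (107,345), with its plate against the rear guide at (430,285). The bystanders stand where they were and the hand is clear, so I hand in.

```bash
python3 -c "
from rig import manip
print(manip.sign_off())"
```

```text
the job is handed in; nothing more can be done
None
```

The mixer's drive is locked, and I handed the job in at about 12 s of the 58 s allowed; sign-off gives no verdict. With closed fingertips I pushed the disc about 60° counter-clockwise by one peg. I then pushed the bar by its plate through the slot until it met the stop.

- **Bar home:** the last 1 mm step did not move the tool, and the force rose to about 5 N. The tool stood at x −120 mm, which puts the plate against the rear guide, about 1 mm off the position I expected. The final top picture shows the bar running through the slot into the keeper.
- **Disc alignment:** at the first look the slot was about 2° short of line. I gave it a small nudge, and the next picture showed it in line.
- **Forces:** wrist readings between moves stayed within about 5 N. I did not log the peak force within moves.
- **Bystanders and hand:** the things nearest the mixer look unmoved in the last picture, judged by eye. The hand ended clear, about 150 mm up and behind the mixer.

No check failed or disagreed.

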